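# Tip the blue stone out of the pocket wheel

### The job

For the flower in the panel I need the blue stone: turn the dispenser's pocket wheel by its pegs until the blue stone's pocket stands squarely in front of the spout, then lift the handle and tip the pan until that stone alone slides into the dish, and set the pan gently back down on its rests. Keep your fingers off the stones, do not touch the lamp, and leave the other stones in their pockets and the dish and the tools on the bench where they are.

Things in the scene. Friction and masses are not known exactly. Their poses are not given: they have to be found in the camera images.
- wheel (a joint): Pocket wheel of the stone dispenser: a pale wooden star wheel 166 mm across, level in a round aluminium pan; turns endlessly on an upright axis, a drag of 0.05 N m holds it where left. Value in rad, counter-clockwise from above. Six radial pockets 34 mm wide, open on top, below and at the rim, at value + k x 60 degrees counter-clockwise from hub's x axis; six pegs midway between them.
- peg (a point): Top of one of the six upright brass finger pegs by which the wheel is turned: each 10 mm thick, 37 mm high, 68 mm from the axis, its foot 139 mm and its top 176 mm above the bench with the pan level. This one stands at wheel + 30 degrees from hub's x axis, the others every 60 degrees.
- hub (a point): Wheel axis at the pan floor, 125 mm above the bench with the pan level; moves with the pan. x axis along the spout, z up. The pan's ring wall (inner radius 87, outer 91 mm, top 141 mm above the bench) has one opening, 44 mm wide, centred on the x axis, where the spout, an open trough as wide, leads out to 125 mm from the axis. The handle points the other way (-x).
- pan (a joint): Tilt of the pan, rad: 0 = level, resting by its weight on two rubber-topped posts; grows as the handle is lifted and the spout dips, to a stop at 0.87. It falls back if let go. Lifting takes about 2 N at the handle. A stone starts to slide between 0.4 and 0.65 rad, so tip it nearly to the stop.
- pivot (a point): Middle of the horizontal line about which the pan tips (along this point's y axis): 30 mm from the wheel axis towards the spout, 115 mm above the bench. x axis along the spout; tilts with the pan.
- handle (a point): Middle of the pan's round wooden handle, 18 mm thick, 90 mm long, lying along hub's x axis, 160 mm from the wheel axis away from the spout (190 mm from the pivot line), 127 mm above the bench with the pan level. Nothing stands beside or below it but the base plate (12 mm high) 60 mm nearer the axis.
- lamp: The dispenser's fixed work lamp: a round white head 100 mm across, over the middle of the wheel (12 mm to the handle side), underside 283 mm, top 333 mm above the bench, so that the pegs are reached with the tool leaning, best from the handle's side. A 12 mm tube joins it to a post 88 mm towards the spout and 122 mm to +y. Origin on the bench under the wheel axis; x along the spout.
- dish: Round white china dish, 112 mm across, 28 mm high, wall 4 mm, loose, standing on the bench under the spout. Origin at the centre of its underside.
- blue (a point): Centre of the blue stone, a polished domed stone 24 mm across and 10 mm high (about 12 g), lying flat in one pocket of the wheel, about 60 mm from the axis. The one wanted.
- white (a point): Centre of the white stone, a polished domed stone 24 mm across and 10 mm high (about 12 g), lying flat in one pocket of the wheel, about 60 mm from the axis.
- red (a point): Centre of the red stone, a polished domed stone 24 mm across and 10 mm high (about 12 g), lying flat in one pocket of the wheel, about 60 mm from the axis.
- black (a point): Centre of the black stone, a polished domed stone 24 mm across and 10 mm high (about 12 g), lying flat in one pocket of the wheel, about 60 mm from the axis.
- green (a point): Centre of the green stone, a polished domed stone 24 mm across and 10 mm high (about 12 g), lying flat in one pocket of the wheel, about 60 mm from the axis.
- gouge: Gouge with a black handle, 230 mm long, lying on the bench. Origin underneath where handle and blade meet, x axis towards the edge.
- chisel: Carving chisel with a brown wooden handle, 240 mm long, lying on the bench. Origin underneath where handle and blade meet, x axis towards the edge.
- mallet: Wooden carver's mallet, 270 mm long, head 75 mm thick, lying on its side. Origin under the head, x axis away from the handle.
- glue: White glue bottle with a yellow label and red cap, 56 mm across, 150 mm high, standing. Origin at the centre of its underside.
- wax_tin: Round brass-coloured wax tin, 66 mm across, 32 mm high, beside the dispenser. Origin at the centre of its underside.
- dust_brush: Flat dusting brush, 200 mm long, 16 mm high, beside the dispenser. Origin underneath its middle, x axis towards the bristles.

How it is judged:
By the outcome, as a careful person would: the job done as asked, in the order asked, and still so for the second after the job is handed in, with the robot touching nothing.
It also fails if it takes over 67 s, if anything falls off the work surface, if the arm or the gripper's body presses on something with over 40 N, if the wrist force passes 120 N, or if a joint passes its speed limit or range.

### The arm

A 6-joint arm with a two-finger parallel gripper is mounted at the origin on the work surface. World frame = base frame: x ahead of the robot, y to its left, z up, the work surface at z = 0. Lengths are in m, angles in degrees, forces in N, time in s.
With the tool pointing down it reaches from about 0.4 to 0.825 m from the base axis. Payload 7 kg.
Tool frame: the origin (TCP) lies between the finger pads; the fingertips stand ctrl.nose_length ahead of it and the grasp point (between the pads) lies 2 mm behind it (ctrl.nose_length is the distance from the TCP to the fingertips, in m); z points along the fingers, y is the line along which they close (so a half turn about z gives the same grasp; the last joint's range is limited). The gripper opens to 88 mm and grips with 3 to 60 N. Pads are 19 mm wide; open, the fingers measure 130 mm over their backs; the gripper's body (78 mm by 193 mm) begins 47 mm behind the grasp point.
Start: joints at [84.861, 20.546, 0.682, 0, -70.136, -16.507], TCP at [0.249, 0.627, 0.216] pointing down, gripper open.
Joint ranges: [-176.03, 176.03], [-82.01, 121.73], [-58.28, 71.71], [-173.87, 95.51], [-174.79, -0.11], [-173.66, 173.66]. Speed limits (degrees/s): [136.94, 136.94, 172.46, 180, 180, 180].

### API

Orientations are given as [roll, pitch, yaw] about the fixed x, y, z axes, in that order (R = Rz(yaw) Ry(pitch) Rx(roll)).
In Python, from plant import ctrl gives the robot as it stands.
- The arm moves only by the tool apply_moves, never from a script. Its argument "commands" is a list of rows, each a list of 3 entries, a list of its own where there are three numbers: the shift along the world's x, y, z in cm, then the turn about the world's z in rad, then the closure, from 0 (fully open) to 1 (shut). In form: [[[x, y, z], turn, jaw], ...]. A call has 1 to 20 rows; each row is the pose to reach, as a shift and turn from the pose commanded when the call began; what a row does not reach only later rows make up. A row lasts 1/12 s, in which the tool goes at most 41.7 mm and 7.16 degrees, less where a joint would pass 70% of its speed; a pose out of reach is approached as far as the arm can. A call with a gripper value outside its range is refused whole. The fingers move at their own pace and stop on an object; the grip force is fixed at half the most. Time passes only in rows, so rows that repeat a pose let the fingers close. It gives the time, the measured TCP pose, the force, the opening and the grip force at its end, in the units of the state.
- ctrl.get_obs(): the state, without advancing time (a new reading comes with each control period).
- ctrl.snapshot(name): name is "scene" or "top" or "wrist"; returns a dict with "img" (400x640x3 uint8, red, green, blue), "fx", "fy", "cx", "cy" (pixels), "dist_coeffs" ([k1, k2, p1, p2, k3] as OpenCV has them; the pictures are not rectified), "T" (4x4, takes a point from camera to world coordinates). Camera axes: x right, y up, looking along -z (the intrinsics and any distortion apply to the point x, -y, -z); pixel columns grow to the right and rows downward; lengths in m; the calibration is good to about 2 mm. A picture is of the moment at which its call begins. There is no depth.
- ctrl.close_job(): hands the job in; it is judged then, once.
Trained networks look in a picture, given as the dict that the camera call returned (one of the last four; its "shot" number tells which), for a name from the list of things; names that differ only in an ending like _2 or _b are one class to them, and where a whole thing is asked for, a point or a joint stands for the part that bears it (a point fixed in the world has none). Each returns a list of dicts, best first, with "score" (0 to 1); they miss things now and then, are a little off and sometimes report something else, mostly with a low value. They report only what shows in the picture. A call takes as long as a camera call.
- ctrl.search_frame(picture, target): "at" ([column, row] in pixels, amid what is visible of it).
- ctrl.spot_point(picture, target): "at" ([column, row] in pixels: a listed point, or the origin of a listed thing).
The state is a dict: "clock": time; "joint_pos": joint angles; "qvel": joint speeds; "tau": joint torques, N m; "tool_pos": TCP position; "orientation": TCP orientation; "force": force on the tool from outside, world axes, zero at the start; "moment": the same for the moment, N m; "opening": finger opening in m; "gripper_force": force on a finger pad.
Only numpy, scipy, OpenCV 4.12 (cv2) and the standard library are available. Lean on these libraries where they do the work, as an engineer would, in place of code of your own. Each camera call takes 0.05 s, during which the arm holds its last target. There are 200 camera calls.

## Working session

There is one attempt and no reset: what is moved stays moved. The work goes in short steps, Python scripts to look and compute and a tool call to move; the robot and the scene stay as the last step left them, time stands still between calls to the robot, and variables do not carry over. Pictures are saved under pics/ and viewed, at most 10 in all, crops included, and the job is handed in when it is done.

Besides the shell and the picture viewer there is one more tool, called after "Request:" as name([rows], argument=value, ...), one row to a line, values as JSON. apply_moves: Moves the arm, as the interface text tells. Its arguments: {"type":"object","properties":{"commands":{"type":"array"}},"required":["commands"]}

```bash
mkdir -p pics; ls; cat > h.py <<'E'
import numpy as np, cv2
from plant import ctrl
def K(s): return np.array([[s['fx'],0,s['cx']],[0,s['fy'],s['cy']],[0,0,1.]])
def ray(s,px):
    u=cv2.undistortPoints(np.array([[px]],float),K(s),np.array(s['dist_coeffs'],float))[0,0]
    T=np.array(s['T']); return T[:3,3],T[:3,:3]@np.array([u[0],-u[1],-1])
def at_z(s,px,z):
    o,d=ray(s,px); return o+d*(z-o[2])/d[2]
def proj(s,P):
    T=np.array(s['T']); p=(np.atleast_2d(P)-T[:3,3])@T[:3,:3]
    p=p*[1,-1,-1]
    return cv2.projectPoints(p,np.zeros(3),np.zeros(3),K(s),np.array(s['dist_coeffs'],float))[0][:,0]
def save(s,n): cv2.imwrite('pics/'+n,cv2.cvtColor(s['img'],cv2.COLOR_RGB2BGR))
E
python3 - <<'E'
from h import *
print(ctrl.nose_length,ctrl.get_obs())
Z=dict(hub=.125,pivot=.115,handle=.127,peg=.176,blue=.132,white=.132,red=.132,black=.132,green=.132,lamp=0,dish=0,glue=0,wax_tin=0,mallet=0,chisel=0,gouge=0,dust_brush=0)
for c in('scene','top','wrist'):
    s=ctrl.snapshot(c);save(s,c+'0.png');print(c,np.round(s['T'],3).tolist())
    for n,z in Z.items():
        r=ctrl.spot_point(s,n)[:3 if n=='peg' else 1]
        print(n,[(np.round(q['score'],2),np.round(q['at']).tolist(),np.round(at_z(s,q['at'],z)[:2],3).tolist()) for q in r])
E
```

```text
pics
0.017 {'clock': 0.0, 'joint_pos': array([ 8.48611113e+01,  2.05921923e+01,  6.34482208e-01, -2.05870008e-02,
       -7.01360845e+01, -1.65078644e+01]), 'qvel': array([ 0.03776543, -0.06287427,  0.08652778, -0.03583841,  0.06915778,
        0.08484415]), 'tau': array([ 3.70185335e-04, -5.82723391e+01,  2.93047625e+01,  6.99716985e+00,
        6.90389556e-03, -1.56794044e-04]), 'tool_pos': array([0.24882251, 0.62692285, 0.21511807]), 'orientation': array([ 1.79904572e+02, -8.09873622e-03, -2.16537574e+01]), 'force': array([-0.55703575, -0.17236014, -0.0848212 ]), 'moment': array([-0.03174385, -0.02396947, -0.02541097]), 'gripper_force': 0.0, 'opening': 0.0874964150118581}
scene [[-0.291, -0.797, 0.529, 1.272], [0.957, -0.251, 0.147, 0.192], [0.015, 0.549, 0.836, 1.262], [0.0, 0.0, 0.0, 1.0]]
hub [(np.float64(0.86), [341.0, 229.0], [0.647, 0.089])]
pivot [(np.float64(0.96), [340.0, 238.0], [0.67, 0.092])]
handle [(np.float64(0.44), [322.0, 234.0], [0.68, 0.039])]
peg [(np.float64(0.57), [350.0, 238.0], [0.694, 0.122])]
blue [(np.float64(0.63), [363.0, 220.0], [0.604, 0.143])]
white
[... 1248 characters left out ...]
0.805, 0.125])]
glue [(np.float64(0.51), [434.0, 213.0], [0.554, -0.429])]
wax_tin [(np.float64(0.77), [243.0, 190.0], [0.628, 0.277])]
mallet [(np.float64(0.61), [430.0, 255.0], [0.4, -0.409])]
chisel [(np.float64(0.83), [202.0, 242.0], [0.434, 0.42])]
gouge [(np.float64(0.53), [208.0, 271.0], [0.329, 0.391])]
dust_brush [(np.float64(0.6), [339.0, 166.0], [0.724, -0.079])]
wrist [[-0.369, 0.896, 0.246, 0.316], [-0.93, -0.355, -0.098, 0.601], [-0.0, -0.265, 0.964, 0.384], [0.0, 0.0, 0.0, 1.0]]
hub []
pivot []
handle []
peg []
blue []
white []
red []
black []
green []
lamp []
dish []
glue []
wax_tin []
mallet []
chisel []
gouge [(np.float64(0.85), [499.0, 31.0], [0.324, 0.382])]
dust_brush []
```

```bash
python3 - <<'E'
import cv2
a=cv2.imread('pics/scene0.png')[170:320,240:440];b=cv2.imread('pics/top0.png')[110:260,210:410]
a=cv2.resize(a,(800,600),interpolation=3);b=cv2.resize(b,(800,600),interpolation=3)
cv2.imwrite('pics/a.png',a);cv2.imwrite('pics/b.png',b)
E
```

```text
(no output)
```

View pics/a.png

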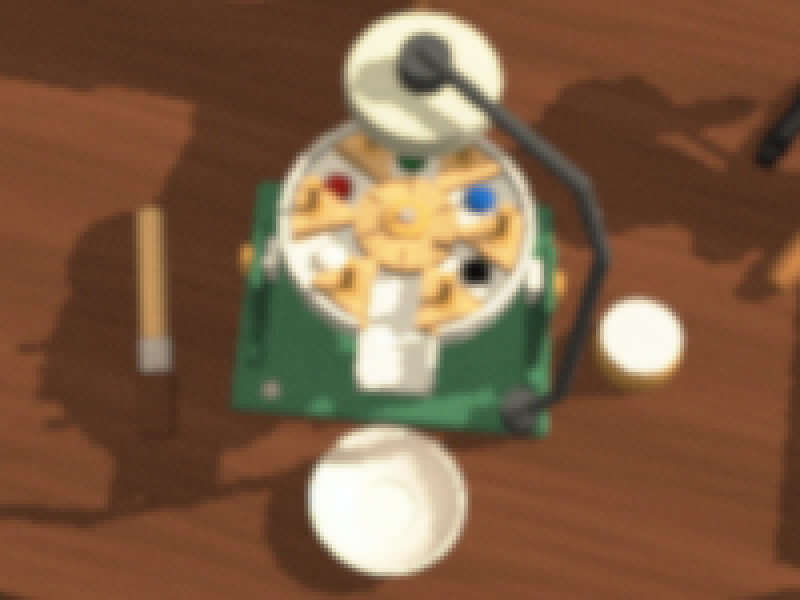

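View pics/b.png

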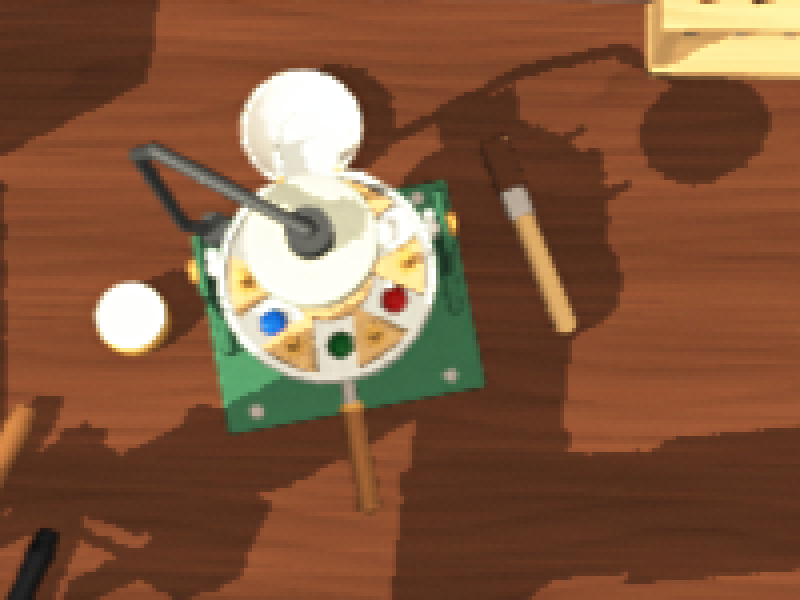

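```bash
python3 - <<'E'
import cv2,numpy as np
a=cv2.imread('pics/scene0.png');b=cv2.imread('pics/wrist0.png');c=cv2.imread('pics/top0.png')
o=np.zeros((600,800,3),np.uint8)
o[:300,:480]=cv2.resize(b,(480,300),interpolation=3)
o[300:600,:400]=cv2.resize(a[0:300,240:640],(400,300))
o[300:600,400:800]=cv2.resize(c[100:400,0:400],(400,300))
cv2.imwrite('pics/c.png',o)
E
```

```text
(no output)
```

View pics/c.png

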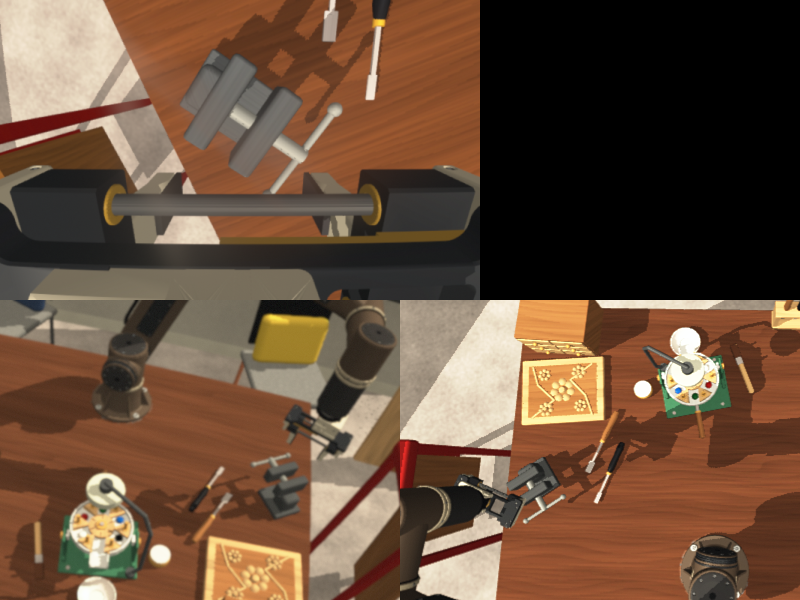

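Request:
apply_moves([
  [[1,2,4],0,0],
  [[2,5,8],0,0],
  [[3,8,10],0,0],
  [[4,11,10],0,0],
  [[6,15,10],0,0],
  [[7,18,10],0,0],
  [[9,22,10],0,0],
  [[11,26,10],0,0],
  [[13,30,10],0,0],
  [[13,30,10],0,0],
  [[13,30,10],0,0],
])

```text
clock: 3.62
tool_pos: [0.3662, 0.8951, 0.2872]
orientation: [-178.5, -0.3, -21.7]
force: [-0.3, 0.4, -0.9]
opening: 0.0875
gripper_force: 0.0
```

```bash
python3 -c "
from h import *
o=ctrl.get_obs()
for k in ('clock','joint_pos','tool_pos','orientation','force'):print(k,np.round(o[k],3))"
```

```text
clock 3.617
joint_pos [  79.427   55.061   71.389    0.611 -104.917  -10.924]
tool_pos [0.366 0.895 0.287]
orientation [-178.503   -0.308  -21.666]
force [-0.304  0.446 -0.853]
```

Request:
apply_moves([
  [[1.5,3.5,0],0,0],
  [[3,7,0],0,0],
  [[5,12,0],0,0],
  [[7,17,0],0,0],
  [[9,22,0],0,0],
  [[9,22,0],0,0],
])

```text
clock: 4.12
tool_pos: [0.3826, 0.9345, 0.243]
orientation: [-175.5, -0.5, -21.7]
force: [0.5, 1.0, -0.4]
opening: 0.0876
gripper_force: 0.0
```

```bash
python3 -c "
from h import *
o=ctrl.get_obs()
for k in ('clock','joint_pos','tool_pos','orientation','force'):print(k,np.round(o[k],3))"
```

```text
clock 4.117
joint_pos [ 79.196  58.091  71.712   1.325 -99.271 -10.568]
tool_pos [0.383 0.935 0.243]
orientation [-175.484   -0.468  -21.654]
force [ 0.518  1.011 -0.369]
```

Request:
apply_moves([
  [[-1.5,-3.5,1],0,0],
  [[-3,-7,2],0,0],
  [[-4.5,-10.5,3],0,0],
  [[-6,-14,5],0,0],
  [[-6,-14,5],0,0],
])

```text
clock: 4.53
tool_pos: [0.3219, 0.7917, 0.2982]
orientation: [-175.2, -0.5, -21.6]
force: [1.1, 0.5, 3.6]
opening: 0.0876
gripper_force: 0.0
```

```bash
python3 -c "
from h import *
o=ctrl.get_obs()
for k in ('clock','joint_pos','tool_pos','orientation','force'):print(k,np.round(o[k],3))"
```

```text
clock 4.533
joint_pos [ 81.562  33.982  31.815   1.561 -83.308 -13.31 ]
tool_pos [0.322 0.792 0.298]
orientation [-175.24    -0.478  -21.647]
force [1.15  0.532 3.55 ]
```

Request:
apply_moves([
  [[0,0,2],-0.12,0],
  [[0,0,4],-0.24,0],
  [[0,0,5],-0.36,0],
  [[0,0,5],-0.48,0],
  [[0,0,5],-0.6,0],
  [[0,0,5],-0.72,0],
  [[0,0,5],-0.84,0],
  [[0,0,5],-0.96,0],
  [[0,0,5],-1.08,0],
  [[0,0,5],-1.2,0],
  [[0,0,5],-1.34,0],
  [[1.5,3.5,5],-1.34,0],
  [[3,7,5],-1.34,0],
  [[4.5,10.5,5],-1.34,0],
  [[6,14,5],-1.34,0],
  [[9,22,5],-1.34,0],
  [[12,28,5],-1.34,0],
  [[15,35,5],-1.34,0],
  [[15,35,5],-1.34,0],
])

```text
clock: 6.12
tool_pos: [0.3778, 0.9087, 0.2814]
orientation: [-174.8, 1.8, -98.3]
force: [-1.2, 0.2, 0.3]
opening: 0.0877
gripper_force: 0.0
```

```bash
cat >> h.py <<'E'
from scipy.spatial.transform import Rotation as Ro
def st():
    o=ctrl.get_obs(); R=Ro.from_euler('xyz',o['orientation'],degrees=True).as_matrix()
    print('t',round(float(o['clock']),2),'q',np.round(o['joint_pos'],1),'p',np.round(o['tool_pos'],4),'rpy',np.round(o['orientation'],1),'F',np.round(o['force'],1),'open',round(float(o['opening']),4))
    print('toolx',np.round(R[:,0],3),'az',round(float(np.degrees(np.arctan2(R[1,0],R[0,0]))),1),'tooly',np.round(R[:,1],3),'toolz',np.round(R[:,2],3),'lean',round(float(np.degrees(np.arccos(-R[2,2]))),1),'az',round(float(np.degrees(np.arctan2(R[1,2],R[0,2]))),1))
    return o,R
E
python3 -c "
from h import *
st()"
```

```text
t 6.12 q [  80.7   56.6   71.7    5.3 -103.2  -87.8] p [0.3778 0.9087 0.2814] rpy [-174.8    1.8  -98.3] F [-1.2  0.2  0.3] open 0.0877
toolx [-0.144 -0.989 -0.031] az -98.3 tooly [-0.985  0.146 -0.091] toolz [ 0.095  0.017 -0.995] lean 5.5 az 10.4
```

Request:
apply_moves([
  [[1,3,3],0,0],
  [[2,6,6],0,0],
  [[4,9,9],0,0],
  [[6,14,12],0,0],
  [[10,22,15],0,0],
  [[15,35,20],0,0],
  [[20,50,30],0,0],
  [[20,50,30],0,0],
  [[20,50,30],0,0],
  [[20,50,30],0,0],
])

```text
clock: 6.95
tool_pos: [0.3851, 0.9101, 0.3042]
orientation: [-173.9, 3.7, -98.1]
force: [0.8, -1.0, 0.4]
opening: 0.0874
gripper_force: 0.0
```

```bash
python3 -c "
from h import *
st()"
```

```text
t 6.95 q [  80.6   55.4   71.7    6.1 -102.3  -87.3] p [0.3851 0.9101 0.3042] rpy [-173.9    3.7  -98.1] F [ 0.8 -1.   0.4] open 0.0874
toolx [-0.14  -0.988 -0.065] az -98.1 tooly [-0.984  0.146 -0.105] toolz [ 0.113  0.05  -0.992] lean 7.1 az 23.6
```

Request:
apply_moves([
  [[1.5,3.7,0],0,0],
  [[3,7.4,0],0,0],
  [[4.5,11,0],0,0],
])

```text
clock: 7.2
tool_pos: [0.3976, 0.9384, 0.2746]
orientation: [-173.1, 5.8, -97.8]
force: [-0.1, -0.5, -0.4]
opening: 0.0875
gripper_force: 0.0
```

Request:
apply_moves([
  [[1.5,3.7,0],0,0],
  [[3,7.4,0],0,0],
  [[4.5,11,0],0,0],
])

```text
clock: 7.45
tool_pos: [0.4099, 0.9647, 0.2469]
orientation: [-172.3, 7.9, -97.5]
force: [-0.8, -0.1, -0.8]
opening: 0.0874
gripper_force: 0.0
```

Request:
apply_moves([
  [[1,2,3],0,0],
  [[2,4,6],0,0],
  [[3,6,9],0,0],
])

```text
clock: 7.7
tool_pos: [0.4138, 0.9591, 0.2963]
orientation: [-171.3, 10.3, -97.2]
force: [-0.6, -0.4, 1.5]
opening: 0.0879
gripper_force: 0.0
```

Request:
apply_moves([
  [[1,2,3],0,0],
  [[2,4,6],0,0],
  [[3,6,9],0,0],
])

```text
clock: 7.95
tool_pos: [0.4165, 0.9547, 0.3371]
orientation: [-170.5, 12.5, -96.9]
force: [1.3, -0.2, -0.3]
opening: 0.088
gripper_force: 0.0
```

```bash
python3 -c "
from h import *
st()"
```

```text
t 7.95 q [ 80.3  54.7  71.7   8.9 -94.1 -86.6] p [0.4165 0.9547 0.3371] rpy [-170.5   12.5  -96.9] F [ 1.3 -0.2 -0.3] open 0.088
toolx [-0.117 -0.969 -0.216] az -96.9 tooly [-0.975  0.154 -0.161] toolz [ 0.19   0.192 -0.963] lean 15.7 az 45.4
```

Request:
apply_moves([
  [[0,-2,0],-0.12,0],
  [[-1,-4,0],-0.24,0],
  [[-1,-4,0],-0.36,0],
  [[-1,-4,0],-0.48,0],
  [[-1,-4,0],-0.6,0],
  [[-1,-4,0],-0.65,0],
  [[0,0,0],-0.65,0],
])

```text
clock: 8.53
tool_pos: [0.4088, 0.9307, 0.3193]
orientation: [-170.8, 13.5, -134.1]
force: [0.8, 1.3, 0.4]
opening: 0.0876
gripper_force: 0.0
```

Request:
apply_moves([
  [[1.5,3.7,0],0,0],
  [[3,7.4,0],0,0],
  [[4.5,11,0],0,0],
])

```text
clock: 8.78
tool_pos: [0.4242, 0.9606, 0.291]
orientation: [-171.5, 15.9, -133.5]
force: [-0.6, -0.7, 0.4]
opening: 0.0877
gripper_force: 0.0
```

Request:
apply_moves([
  [[1.5,3.7,0],0,0],
  [[3,7.4,0],0,0],
  [[4.5,11,0],0,0],
])

```text
clock: 9.03
tool_pos: [0.439, 0.9865, 0.2644]
orientation: [-172.0, 18.1, -133.2]
force: [-0.4, 0.4, -0.7]
opening: 0.0873
gripper_force: 0.0
```

Request:
apply_moves([
  [[1,2,3],0,0],
  [[2,4,6],0,0],
  [[3,6,9],0,0],
])

```text
clock: 9.28
tool_pos: [0.4447, 0.9809, 0.3131]
orientation: [-172.5, 20.5, -132.9]
force: [-1.1, -0.4, 1.2]
opening: 0.0877
gripper_force: 0.0
```

Request:
apply_moves([
  [[1,2,3],0,0],
  [[2,4,6],0,0],
  [[3,6,9],0,0],
])

```text
clock: 9.53
tool_pos: [0.4493, 0.9762, 0.3541]
orientation: [-173.1, 22.8, -132.6]
force: [-0.7, 0.2, 0.3]
opening: 0.0878
gripper_force: 0.0
```

Request:
apply_moves([
  [[1,2,3],0,0],
  [[2,4,6],0,0],
  [[3,6,9],0,0],
])

```text
clock: 9.78
tool_pos: [0.454, 0.972, 0.3899]
orientation: [-173.5, 24.9, -132.3]
force: [-0.4, 0.3, -0.3]
opening: 0.0878
gripper_force: 0.0
```

```bash
python3 -c "
from h import *
st()"
```

```text
t 9.78 q [  81.7   54.8   71.7   19.2  -89.4 -122.7] p [0.454  0.972  0.3899] rpy [-173.5   24.9 -132.3] F [-0.4  0.3 -0.3] open 0.0878
toolx [-0.61  -0.671 -0.421] az -132.3 tooly [-0.703  0.704 -0.103] toolz [ 0.366  0.233 -0.901] lean 25.7 az 32.5
```

Request:
apply_moves([
  [[1,2,3],0,0],
  [[2,4,6],0,0],
  [[3,6,9],0,0],
])

```text
clock: 10.03
tool_pos: [0.4586, 0.9677, 0.4249]
orientation: [-173.9, 27.2, -132.0]
force: [0.3, -1.2, 0.1]
opening: 0.0878
gripper_force: 0.0
```

Request:
apply_moves([
  [[1.5,3.7,0],0,0],
  [[3,7.4,0],0,0],
  [[4.5,11,0],0,0],
])

```text
clock: 10.28
tool_pos: [0.4738, 1.0019, 0.39]
orientation: [-174.2, 29.2, -131.7]
force: [0.1, 0.3, -0.2]
opening: 0.0874
gripper_force: 0.0
```

```bash
cat > fit.py <<'E'
from h import *
from scipy.optimize import least_squares
def blob(im,lo,hi,box):
    x0,x1,y0,y1=box
    h=cv2.cvtColor(im,cv2.COLOR_RGB2HSV)[y0:y1,x0:x1]
    m=cv2.inRange(h,lo,hi); n,l,s,c=cv2.connectedComponentsWithStats(m)
    if n<2: return None
    k=1+s[1:,4].argmax(); return c[k]+[x0,y0],s[k,4]
BOX=dict(scene=(300,385,195,260),top=(260,325,150,210))
COL=dict(blue=((100,120,60),(125,255,255)),red=((172,120,50),(180,255,255)),red2=((0,190,50),(5,255,255)),green=((60,100,20),(85,255,200)))
def stones(s,c):
    d={}
    for k,(lo,hi) in COL.items():
        b=blob(s['img'],lo,hi,BOX[c])
        if b is not None and b[1]>=6: d[k]=b
    return d
E
python3 - <<'E'
from fit import *
st()
for c in('scene','top'):
    s=ctrl.snapshot(c);save(s,c+'1.png')
    np.savez(c+'.npz',**{k:np.array(v) for k,v in s.items()})
    for k,b in stones(s,c).items(): print(c,k,np.round(b[0],1),b[1],np.round(at_z(s,b[0],.133),4))
    a,b_=ctrl.spot_point(s,'hub'),ctrl.spot_point(s,'handle')
    print([np.round(at_z(s,q['at'],.125),4) for q in a[:1]],[np.round(at_z(s,q['at'],.127),4) for q in b_[:1]])
E
```

```text
t 10.28 q [  81.2   55.8   71.6   20.5  -84.1 -122.6] p [0.4738 1.0019 0.39  ] rpy [-174.2   29.2 -131.7] F [ 0.1  0.3 -0.2] open 0.0874
toolx [-0.581 -0.652 -0.488] az -131.7 tooly [-0.71   0.699 -0.088] toolz [ 0.398  0.295 -0.869] lean 29.7 az 36.5
scene blue [359.6 219. ] 25 [0.6036 0.1316 0.133 ]
scene red2 [324.4 216.2] 12 [0.6253 0.0307 0.133 ]
scene green [311.  252.2] 221 [0.7479 0.0281 0.133 ]
[array([0.6434, 0.0872, 0.125 ])] []
top blue [277.6 190.1] 27 [0.6028 0.1331 0.133 ]
top red2 [308.  184.5] 24 [0.6236 0.0312 0.133 ]
top green [316.3 195.4] 403 [0.5869 0.0023 0.133 ]
[array([0.6532, 0.084 , 0.125 ])] [array([0.4819, 0.0558, 0.127 ])]
```

```bash
python3 - <<'E'
from fit import *
S={c:{k:v for k,v in np.load(c+'.npz').items()} for c in('scene','top')}
def best(c,lo,hi,box): 
    b=blob(S[c]['img'],lo,hi,box); return b[0],b[1],np.round(at_z(S[c],b[0],.133),4)
print('black',best('scene',(0,0,0),(180,255,55),(350,368,230,244)))
print('green',best('top',(50,80,10),(95,255,255),(288,302,189,201)))
print('handle wood',best('top',(5,60,60),(25,255,200),(290,305,212,240)))
# white lamp disc in top at z .333; handle ends rows
im=S['top']['img']; print(im[205:240:3,292:306].tolist()[0][:3])
g=cv2.cvtColor(im,cv2.COLOR_RGB2GRAY)
# handle axis: for each row find the brightest/most saturated handle column
for r in range(206,240,4): print(r,g[r,290:308])
# estimates
P=dict(blue=[.6032,.1323,120],red=[.6245,.0310,-120])
P['black']=[*best('scene',(0,0,0),(180,255,55),(350,368,230,244))[2][:2],60]
P['green']=[*best('top',(50,80,10),(95,255,255),(288,302,189,201))[2][:2],180]
A=np.array(list(P.values()))
f=lambda p:np.r_[(A[:,0]-p[0]-p[3]*np.cos(p[2]+np.radians(A[:,2]))),(A[:,1]-p[1]-p[3]*np.sin(p[2]+np.radians(A[:,2])))]
r=least_squares(f,[.65,.09,.19,.06]); print(r.x,np.degrees(r.x[2]),np.round(r.fun*1e3,1))
E
```

```text
black (array([358.78947368, 237.36842105]), np.int32(19), array([0.6629, 0.1441, 0.133 ]))
green (array([294.5       , 195.78571429]), np.int32(28), array([0.5843, 0.0756, 0.133 ]))
handle wood (array([296.69090909, 226.23030303]), np.int32(330), array([0.4817, 0.0654, 0.133 ]))
[[221, 215, 194], [220, 213, 192], [217, 210, 188]]
206 [113  99  98  98 120 198 243 210 138  87  86  86  86  86  86  86  85  84]
210 [ 89  89  87  85  94 167 243 236 184 148 112  87  85  86  85  84  84  83]
214 [ 55  53  57  58  58 103 172 181 167 131  95  57  55  55  57  56  56  57]
218 [ 61  61  60  61  60  68 118 176 177 157 119  89  59  59  60  60  60  60]
222 [ 61  61  62  62  60  60  86 149 182 172 144 108  81  61  60  61  60  60]
226 [ 60  59  58  59  57  57  60 103 173 182 169 132  98  64  55  56  57  57]
230 [ 59  60  58  57  57  58  56  61 108 173 177 159 121  87  54  55  57  56]
234 [ 57  58  58  56  57  57  56  54  68 125 176 170 142 104  83  57  57  57]
238 [60 60 61 60 60 62 61 61 61 63 77 86 92 75 59 60 60 60]
[0.64333451 0.08748241 0.19949422 0.05995469] 11.430177093401092 [-0.5  0.3  0.5 -0.3 -0.1  0.4 -0.2 -0. ]
```

```bash
python3 - <<'E'
from fit import *
S={c:{k:v for k,v in np.load(c+'.npz').items()} for c in('scene','top')}
im=S['top']['img']; g=cv2.cvtColor(im,cv2.COLOR_RGB2GRAY).astype(float)
H=np.array([.6433,.0875])
for r in range(214,236,2):
    w=np.clip(g[r,290:308]-64,0,None); c=290+(w*np.arange(18)).sum()/w.sum()
    p=at_z(S['top'],[c,r],.131)[:2]; d=H-p; print(r,round(c,2),np.round(p,4),round(np.degrees(np.arctan2(d[1],d[0])),2),round(np.hypot(*d),4))
# handle end row
print(g[232:242,301])
# overlay of model for th candidates
o=[]
th=np.radians(10.5)
def W(l): l=np.atleast_2d(l); return np.c_[H[0]+l[:,0]*np.cos(th)-l[:,1]*np.sin(th),H[1]+l[:,0]*np.sin(th)+l[:,1]*np.cos(th),l[:,2]]
for c,b in(('scene',(170,320,240,440)),('top',(110,260,210,410))):
    i=cv2.resize(cv2.cvtColor(S[c]['img'],cv2.COLOR_RGB2BGR)[b[0]:b[1],b[2]:b[3]],(800,600),interpolation=3)
    def dr(l,col):
        q=((proj(S[c],W(l))-[b[2],b[0]]+.5)*4-.5).round().astype(int); cv2.polylines(i,[q.reshape(-1,1,2)],False,col,1)
    a=np.linspace(0,2*np.pi,60)
    dr(np.c_[91*np.cos(a),91*np.sin(a),0*a+141]/1e3,(255,0,0))
    dr(np.c_[50*np.cos(a)-12,50*np.sin(a),0*a+333]/1e3,(255,0,255))
    dr(np.c_[50*np.cos(a)-12,50*np.sin(a),0*a+283]/1e3,(255,0,255))
    for y in(-22,22): dr(np.array([[85,y,130],[125,y,130]])/1e3,(0,0,255))
    dr(np.array([[-115,0,136],[-205,0,136]])/1e3,(0,255,255))
    dr(np.array([[-12,0,350],[88,122,350],[88,122,0]])/1e3,(0,255,0))
    for k in range(6):
        t=np.radians(11.43-10.5+30+60*k); dr(np.array([[68*np.cos(t),68*np.sin(t),139],[68*np.cos(t),68*np.sin(t),176]])/1e3,(255,255,0))
    o.append(cv2.resize(i[:, 200:700] if c=='scene' else i[:,100:600],(400,480)))
cv2.imwrite('pics/d.png',np.hstack(o))
E
```

```text
214 297.31 [0.5229 0.0646] 10.75 0.1225
216 297.67 [0.5162 0.0632] 10.81 0.1294
218 298.1 [0.5095 0.0616] 10.94 0.1362
220 298.31 [0.5028 0.0608] 10.78 0.143
222 298.72 [0.4962 0.0592] 10.88 0.1498
224 299.11 [0.4895 0.0577] 10.95 0.1567
226 299.33 [0.4828 0.0568] 10.82 0.1634
228 299.83 [0.4762 0.055 ] 11.01 0.1702
230 300.18 [0.4695 0.0536] 11.03 0.177
232 300.37 [0.4629 0.0529] 10.87 0.1837
234 300.93 [0.4563 0.0508] 11.09 0.1905
[168. 169. 170. 170. 173. 155.  86.  59.  57.  57.]
```

View pics/d.png

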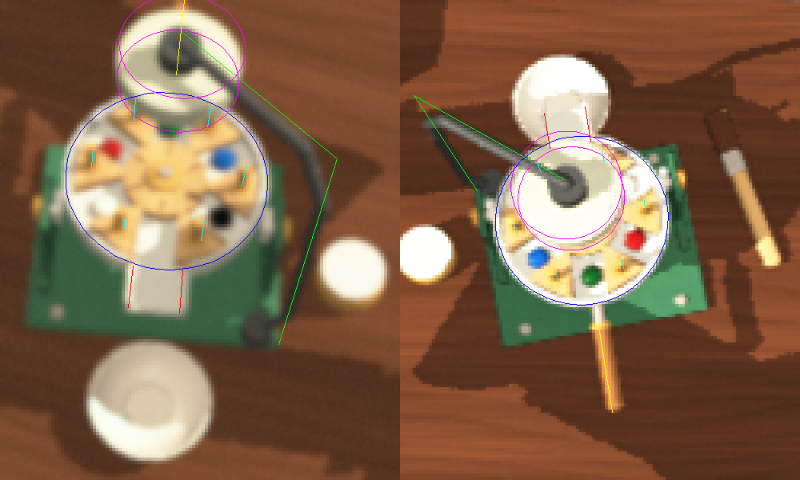

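Request:
apply_moves([
  [[1,-4,1],-0.1,0.66],
  [[2,-8,2],-0.2,0.66],
  [[2,-12,3],-0.3,0.66],
  [[2,-16,3],-0.4,0.66],
  [[2,-20,3],-0.5,0.66],
  [[2,-24,3],-0.6,0.66],
  [[2,-78,3],-0.604,0.66],
  [[2,-78,3],-0.604,0.66],
  [[2,-78,3],-0.604,0.66],
  [[2,-78,3],-0.604,0.66],
  [[2,-78,3],-0.604,0.66],
  [[2,-78,3],-0.604,0.66],
  [[2,-78,3],-0.604,0.66],
  [[2,-78,3],-0.604,0.66],
  [[2,-78,3],-0.604,0.66],
  [[2,-78,3],-0.604,0.66],
  [[2,-78,3],-0.604,0.66],
  [[2,-78,3],-0.604,0.66],
  [[2,-78,3],-0.604,0.66],
  [[2,-78,3],-0.604,0.66],
])

```text
clock: 12.25
tool_pos: [0.4927, 0.2156, 0.4246]
orientation: [-174.5, 29.5, -166.6]
force: [-0.4, 0.1, -0.3]
opening: 0.0293
gripper_force: 0.0
```

```bash
cat >> h.py <<'E'
TH=np.radians(10.8);HUB=np.array([.6433,.0875])
def w(x,y): return HUB+np.array([x*np.cos(TH)-y*np.sin(TH),x*np.sin(TH)+y*np.cos(TH)])/1e3
def go(x,y,z):
    o,R=st(); d=np.r_[w(x,y),z/1e3]-o['tool_pos']; print('shift cm',np.round(d*100,2))
    a=R[:2,1]; print('tooly az vs hub y',np.degrees(np.arctan2(a[1],a[0]))-90-10.8)
E
python3 -c "
from h import *
go(-101,-28,246)"
```

```text
t 12.25 q [  62.2  -14.4  -28.1   28.9  -63.3 -150.6] p [0.4927 0.2156 0.4246] rpy [-174.5   29.5 -166.6] F [-0.4  0.1 -0.3] open 0.0293
toolx [-0.847 -0.201 -0.492] az -166.6 tooly [-0.184  0.979 -0.083] toolz [ 0.498  0.02  -0.867] lean 29.9 az 2.3
shift cm [  5.66 -17.45 -17.86]
tooly az vs hub y -0.13395726048362988
```

Request:
apply_moves([
  [[0,-4,-1],0,0.66],
  [[0,-8,-2],0,0.66],
  [[0,-12,-4],0,0.66],
  [[0,-16,-7],0,0.66],
  [[1,-17.5,-10],0,0.66],
  [[3,-17.5,-14],0,0.66],
  [[5.6,-17.5,-17.8],0,0.66],
  [[5.6,-17.5,-17.8],0,0.66],
  [[5.6,-17.5,-17.8],0,0.66],
])

```text
clock: 13.0
tool_pos: [0.5497, 0.0447, 0.2416]
orientation: [-174.1, 29.1, -166.4]
force: [-0.1, 0.5, 0.4]
opening: 0.0296
gripper_force: 0.0
```

```bash
python3 - <<'E'
from h import *
go(-58.5,-34.7,168)
s=ctrl.snapshot('scene');t=ctrl.snapshot('wrist')
a=cv2.resize(s['img'][150:300,260:420],(427,400),interpolation=3);b=cv2.resize(t['img'],(373,233))
o=np.zeros((400,800,3),np.uint8);o[:,:427]=a;o[:233,427:]=b
cv2.imwrite('pics/e.png',o[...,::-1])
E
```

```text
t 13.0 q [  33.1   -9.9  -48.8   32.   -29.1 -136.3] p [0.5497 0.0447 0.2416] rpy [-174.1   29.1 -166.4] F [-0.1  0.5  0.4] open 0.0296
toolx [-0.85  -0.205 -0.486] az -166.4 tooly [-0.185  0.979 -0.089] toolz [ 0.494  0.014 -0.87 ] lean 29.6 az 1.6
shift cm [ 4.27 -0.23 -7.36]
tooly az vs hub y -0.08062581548286474
```

View pics/e.png

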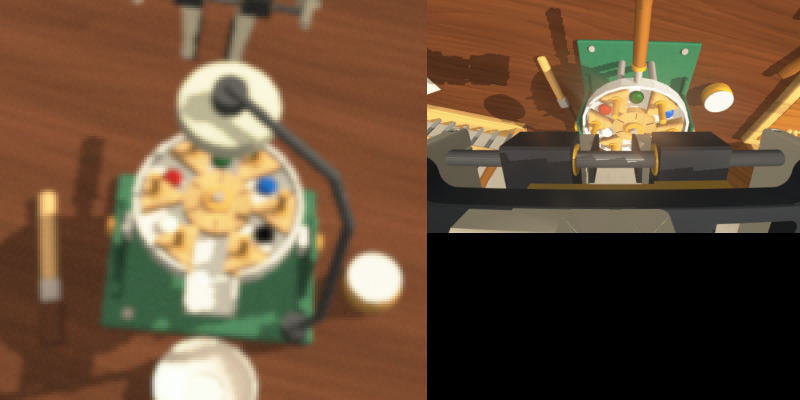

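Request:
apply_moves([
  [[1.4,-0.1,-2.4],0,0.66],
  [[2.8,-0.2,-4.8],0,0.66],
  [[3.6,-0.2,-6.2],0,0.66],
  [[4.3,-0.2,-7.4],0,0.66],
  [[4.3,-0.2,-7.4],0,0.66],
])

```text
clock: 13.52
tool_pos: [0.5935, 0.045, 0.1702]
orientation: [-174.1, 29.3, -166.1]
force: [0.2, -1.1, 0.9]
opening: 0.0301
gripper_force: 0.0
```

```bash
python3 - <<'E'
from h import *
o,R=st()
for a in (210.7,195,180,165,150.7):
    t=np.radians(a); p=w(68*np.cos(t),68*np.sin(t)+10)-o['tool_pos'][:2]; print(a,np.round(p*100,2))
E
```

```text
t 13.52 q [  19.6   -0.5  -56.7   59.4  -10.1 -154. ] p [0.5935 0.045  0.1702] rpy [-174.1   29.3 -166.1] F [ 0.2 -1.1  0.9] open 0.0301
toolx [-0.847 -0.209 -0.489] az -166.1 tooly [-0.19   0.978 -0.09 ] toolz [ 0.497  0.017 -0.867] lean 29.8 az 1.9
210.7 [-0.3   0.73]
195 [-1.33  2.28]
180 [-1.89  3.96]
165 [-1.99  5.74]
150.7 [-1.66  7.39]
```

Request:
apply_moves([
  [[-0.3,0.7,0],0,0.66],
  [[-0.8,1.5,0],0,0.66],
  [[-1.3,2.3,0],0,0.66],
  [[-1.6,3.1,0],0,0.66],
  [[-1.9,4,0],0,0.66],
  [[-1.9,4,0],0,0.66],
])

```text
clock: 14.02
tool_pos: [0.5748, 0.086, 0.1735]
orientation: [-174.3, 29.5, -166.3]
force: [-0.9, 0.5, 0.4]
opening: 0.0296
gripper_force: 0.0
```

```bash
python3 - <<'E'
from h import *
o,R=st()
for a in (180,165,150.7):
    t=np.radians(a); p=w(68*np.cos(t),68*np.sin(t)+10)-o['tool_pos'][:2]; print(a,np.round(p*100,2))
E
```

```text
t 14.02 q [  24.9   -2.   -58.1   62.3  -12.6 -161.7] p [0.5748 0.086  0.1735] rpy [-174.3   29.5 -166.3] F [-0.9  0.5  0.4] open 0.0296
toolx [-0.846 -0.207 -0.492] az -166.3 tooly [-0.188  0.978 -0.087] toolz [ 0.499  0.019 -0.866] lean 30.0 az 2.2
180 [-0.01 -0.14]
165 [-0.12  1.63]
150.7 [0.22 3.29]
```

Request:
apply_moves([
  [[-0.1,0.8,-0.2],0,0.66],
  [[-0.1,1.6,-0.3],0,0.66],
  [[0,2.4,-0.4],0,0.66],
  [[0.2,3.2,-0.4],0,0.66],
  [[0.2,3.3,-0.4],0,0.66],
])

```text
clock: 14.43
tool_pos: [0.577, 0.1185, 0.1682]
orientation: [-174.2, 29.3, -166.3]
force: [0.7, 0.7, 0.3]
opening: 0.0296
gripper_force: 0.0
```

```bash
cat >> fit.py <<'E'
from h import w,TH,HUB
def wheel():
    s=ctrl.snapshot('scene'); r=[]
    for n,(lo,hi),off in(('blue',COL['blue'],120),('red',COL['red2'],-120),('green',((60,100,20),(85,255,200)),180),('black',((0,0,0),(180,255,55)),60)):
        h=cv2.cvtColor(s['img'],cv2.COLOR_RGB2HSV); m=cv2.inRange(h,lo,hi); N,l,S,c=cv2.connectedComponentsWithStats(m)
        for k in range(1,N):
            if S[k,4]<6 or S[k,4]>60: continue
            p=at_z(s,c[k],.133)[:2]-HUB; d=np.hypot(*p)
            if .052<d<.067: r.append((n,int(S[k,4]),round(d*1e3,1),round(float((np.degrees(np.arctan2(p[1],p[0])-TH)-off+180)%360-180),2)))
    print(r); return s
E
python3 - <<'E'
from fit import *
o,R=st(); save(wheel(),'f.png')
E
```

```text
t 14.43 q [  26.8   -0.6  -58.    67.6  -13.  -168.6] p [0.577  0.1185 0.1682] rpy [-174.2   29.3 -166.3] F [0.7 0.7 0.3] open 0.0296
toolx [-0.847 -0.207 -0.49 ] az -166.3 tooly [-0.188  0.978 -0.088] toolz [ 0.497  0.018 -0.867] lean 29.9 az 2.1
[('blue', 24, np.float64(59.0), 1.03), ('red', 9, np.float64(60.3), 1.04), ('black', 19, np.float64(59.9), 0.05)]
```

```bash
python3 - <<'E'
from h import *
s=cv2.imread('pics/f.png')
t=ctrl.snapshot('top')['img'][...,::-1];u=ctrl.snapshot('wrist')['img'][...,::-1]
o=np.zeros((600,800,3),np.uint8)
o[:300,:400]=cv2.resize(s[150:270,260:420],(400,300),interpolation=3)
o[:300,400:]=cv2.resize(t[130:250,230:390],(400,300),interpolation=3)
o[300:,:]=cv2.resize(u[80:320,:],(800,300),interpolation=3)
cv2.imwrite('pics/g.png',o)
E
```

```text
(no output)
```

View pics/g.png

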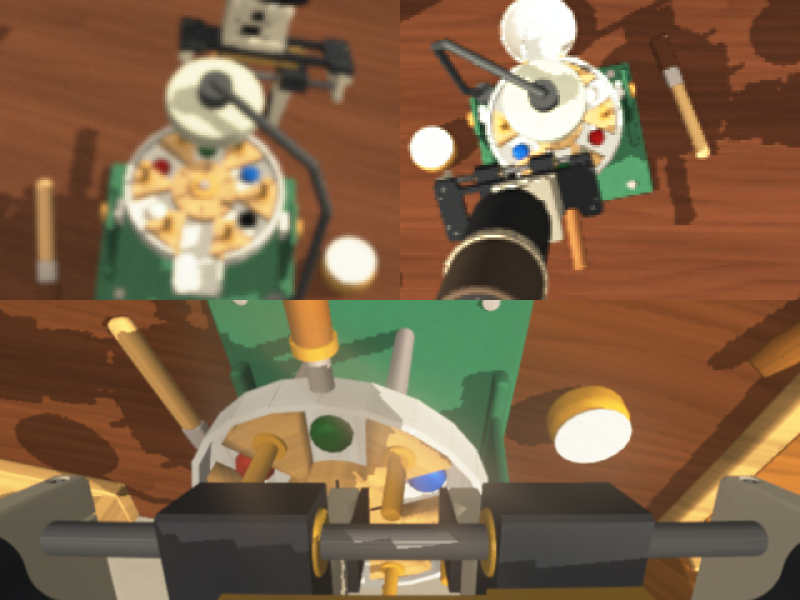

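```bash
python3 - <<'E'
from h import *
o,R=st(); s=ctrl.snapshot('wrist'); np.savez('wrist.npz',**{k:np.array(v) for k,v in s.items()})
T=o['tool_pos']
img=s['img'][...,::-1].copy()
img=cv2.resize(img,(1280,800),interpolation=3)
def dot(P,c):
    q=(proj(s,P)[0]*2).astype(int); cv2.circle(img,tuple(int(v) for v in q),4,c,1); return q//2
for y in(-.015,.015):
    for z in(0,.017):
        for x in (-.0095,.0095): print('fing',y,z,x,dot(T+R@np.array([x,y,z]),(255,0,255)))
print('tip at hub',[np.round(np.array([[np.cos(TH),np.sin(TH)],[-np.sin(TH),np.cos(TH)]])@((T+R@np.array([0,0,z]))[:2]-HUB)*1e3,1).tolist()+[round(1e3*(T+R@np.array([0,0,z]))[2],1)] for z in(0,.017)])
for a in(150.7,210.7):
    t=np.radians(a)
    for z in(.139,.176): print('peg',a,z,dot(np.r_[w(68*np.cos(t),68*np.sin(t)),z],(0,255,255) if z<.15 else (0,255,0)))
cv2.imwrite('pics/k.png',img[200:650,300:1000])
E
```

```text
t 14.58 q [  26.7   -0.6  -58.1   67.5  -13.  -168.6] p [0.5763 0.1173 0.1674] rpy [-174.2   29.3 -166.3] F [-0.4 -0.  -0.6] open 0.0298
toolx [-0.848 -0.206 -0.489] az -166.3 tooly [-0.187  0.978 -0.088] toolz [ 0.496  0.017 -0.868] lean 29.8 az 2.0
fing -0.015 0 -0.0095 [297 253]
fing -0.015 0 0.0095 [297 222]
fing -0.015 0.017 -0.0095 [300 241]
fing -0.015 0.017 0.0095 [299 213]
fing 0.015 0 -0.0095 [349 253]
fing 0.015 0 0.0095 [350 222]
fing 0.015 0.017 -0.0095 [347 241]
fing 0.015 0.017 0.0095 [347 213]
tip at hub [[-60.2, 41.8, np.float64(167.4)], [-51.9, 40.5, np.float64(152.6)]]
peg 150.7 0.139 [314 203]
peg 150.7 0.176 [307 250]
peg 210.7 0.139 [212 197]
peg 210.7 0.176 [190 242]
```

View pics/k.png

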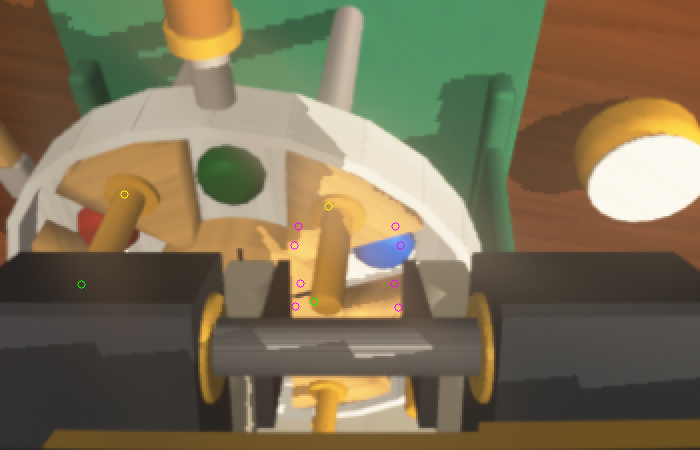

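```bash
python3 - <<'E'
from h import *
s={k:v for k,v in np.load('scene.npz').items()}
R=Ro.from_euler('xyz',[-174.1,29.1,-166.4],degrees=True).as_matrix();T=np.array([.5497,.0447,.2416])
for z in(.017,0,-.02):
    q=proj(s,np.array([T+R@np.array([x,y,z]) for y in(-.015,-.036,.015,.036) for x in (-.0095,.0095)])); print(z,np.round((q-[260,150])*2.667).astype(int).tolist())
# wrist image finger edge profile
u={k:v for k,v in np.load('wrist.npz').items()}; g=cv2.cvtColor(u['img'],cv2.COLOR_RGB2GRAY)
for r in range(222,252,3): print(r,g[r,262:302].tolist())
E
```

```text
0.017 [[191, 85], [191, 77], [171, 82], [172, 74], [219, 89], [219, 81], [239, 92], [238, 84]]
0 [[193, 70], [194, 63], [174, 67], [174, 60], [222, 75], [222, 67], [241, 78], [241, 70]]
-0.02 [[196, 53], [197, 46], [176, 50], [177, 43], [225, 58], [225, 50], [245, 61], [244, 53]]
222 [146, 147, 147, 150, 152, 154, 154, 154, 154, 152, 149, 146, 143, 141, 139, 137, 136, 137, 137, 139, 147, 172, 184, 184, 183, 182, 175, 151, 131, 129, 133, 157, 191, 208, 215, 217, 216, 216, 215, 214]
225 [148, 148, 149, 151, 153, 151, 123, 78, 80, 126, 152, 153, 151, 150, 148, 147, 147, 148, 148, 149, 148, 146, 153, 176, 186, 183, 183, 183, 180, 180, 183, 189, 200, 209, 212, 213, 214, 213, 215, 216]
228 [146, 148, 148, 150, 152, 152, 130, 86, 69, 120, 152, 153, 152, 150, 148, 148, 148, 148, 148, 149, 150, 148, 152, 185, 203, 203, 203, 202, 202, 203, 203, 200, 196, 197, 200, 202, 205, 207, 210, 211]
231 [144, 141, 128, 121, 119, 119, 118, 117, 116, 118, 120, 120, 120, 120, 121, 120, 120, 120, 121, 121, 121, 122, 123, 124, 129, 169, 144, 79, 63, 64, 64, 64, 88, 177, 208, 208, 206, 202, 197, 192]
234 [132,
[... 455 characters left out ...]
20, 119, 120, 120, 120, 120, 120, 119, 115, 105, 86, 64, 59, 58, 58, 59, 58, 58, 58, 73, 144, 195, 207, 205, 204, 203, 203]
243 [99, 116, 118, 118, 118, 118, 119, 118, 119, 118, 119, 119, 118, 119, 119, 119, 117, 114, 110, 108, 105, 102, 85, 64, 57, 58, 58, 57, 58, 58, 58, 57, 72, 143, 194, 207, 205, 203, 203, 203]
246 [93, 116, 118, 118, 118, 118, 118, 118, 118, 119, 118, 120, 122, 122, 120, 118, 116, 114, 111, 109, 105, 91, 68, 58, 56, 57, 56, 57, 57, 56, 56, 56, 71, 139, 190, 199, 182, 154, 138, 121]
249 [102, 115, 117, 117, 117, 117, 118, 118, 118, 118, 118, 118, 118, 120, 120, 119, 117, 116, 114, 111, 98, 74, 57, 56, 56, 56, 56, 57, 56, 55, 55, 56, 64, 112, 174, 183, 183, 190, 193, 196]
```

Request:
apply_moves([
  [[0.4,-0.7,0],0,0.66],
  [[0.4,-0.7,-0.5],0,0.66],
  [[0.4,-0.7,-1],0,0.66],
  [[0.4,-0.7,-1.5],0,0.66],
  [[0.4,-0.7,-1.5],0,0.66],
])

```text
clock: 15.05
tool_pos: [0.5833, 0.1106, 0.1564]
orientation: [-174.3, 28.6, -166.5]
force: [1.6, -0.4, -0.1]
opening: 0.0297
gripper_force: 0.0
```

```bash
cat >> h.py <<'E'
def hubp(P): return np.r_[np.array([[np.cos(TH),np.sin(TH)],[-np.sin(TH),np.cos(TH)]])@(P[:2]-HUB)*1e3,P[2]*1e3]
def loc():
    o,R=st(); T=o['tool_pos']; print('hub: tcp',np.round(hubp(T),1),'z-.012',np.round(hubp(T-R[:,2]*.012),1),'z+.017',np.round(hubp(T+R[:,2]*.017),1)); return o,R
E
python3 -c "
from h import *
loc()"
```

```text
t 15.05 q [  23.5    0.9  -58.2   71.3  -11.  -169.9] p [0.5833 0.1106 0.1564] rpy [-174.3   28.6 -166.5] F [ 1.6 -0.4 -0.1] open 0.0297
toolx [-0.854 -0.206 -0.479] az -166.5 tooly [-0.187  0.979 -0.087] toolz [ 0.486  0.015 -0.874] lean 29.1 az 1.8
hub: tcp [-54.6  33.9 156.4] z-.012 [-60.4  34.8 166.9] z+.017 [-46.5  32.6 141.5]
```

Request:
apply_moves([
  [[-0.2,0,-0.5],0,0.66],
  [[-0.4,0,-1],0,0.66],
  [[-0.5,0,-1.4],0,0.66],
  [[-0.5,0,-1.4],0,0.66],
])

```text
clock: 15.38
tool_pos: [0.5818, 0.1124, 0.1494]
orientation: [-174.4, 27.9, -166.5]
force: [0.1, -0.4, 0.3]
opening: 0.0295
gripper_force: 0.0
```

```bash
python3 -c "
from h import *
loc()"
```

```text
t 15.38 q [  23.8    1.5  -58.2   70.9  -10.9 -169.8] p [0.5818 0.1124 0.1494] rpy [-174.4   27.9 -166.5] F [ 0.1 -0.4  0.3] open 0.0295
toolx [-0.859 -0.207 -0.468] az -166.5 tooly [-0.189  0.978 -0.086] toolz [ 0.476  0.015 -0.879] lean 28.4 az 1.7
hub: tcp [-55.7  36.  149.4] z-.012 [-61.4  36.9 160. ] z+.017 [-47.7  34.7 134.5]
```

Request:
apply_moves([
  [[-0.9,0,2],0,0.66],
  [[-1.8,0,4],0,0.66],
  [[-1.2,-3.5,4],0,0.66],
  [[-0.5,-6.9,4],0,0.66],
  [[0,-6.9,3],0,0.66],
  [[0.8,-6.9,1.5],0,0.66],
  [[1.3,-6.9,0],0,0.66],
  [[1.3,-6.9,-0.5],0,0.66],
  [[1.3,-6.9,-0.5],0,0.66],
])

```text
clock: 16.13
tool_pos: [0.5967, 0.0437, 0.1459]
orientation: [-174.4, 27.8, -166.3]
force: [0.2, -1.5, 1.9]
opening: 0.0298
gripper_force: 0.0
```

```bash
python3 -c "
from h import *
loc()"
```

```text
t 16.13 q [  13.9    2.   -58.2   71.2   -6.  -161.2] p [0.5967 0.0437 0.1459] rpy [-174.4   27.8 -166.3] F [ 0.2 -1.5  1.9] open 0.0298
toolx [-0.859 -0.209 -0.467] az -166.3 tooly [-0.191  0.978 -0.086] toolz [ 0.475  0.015 -0.88 ] lean 28.4 az 1.8
hub: tcp [-54.  -34.3 145.9] z-.012 [-59.7 -33.4 156.5] z+.017 [-46.  -35.5 130.9]
```

Request:
apply_moves([
  [[-0.2,1,0],0,0.66],
  [[-0.5,1.5,0],0,0.66],
  [[-0.9,2.1,0],0,0.66],
  [[-1.2,2.6,0],0,0.66],
  [[-1.2,2.6,0],0,0.66],
])

```text
clock: 16.55
tool_pos: [0.5837, 0.0702, 0.1488]
orientation: [-174.5, 27.6, -166.5]
force: [-1.3, -1.6, -0.6]
opening: 0.0302
gripper_force: 0.6
```

```bash
python3 -c "
from fit import *
from h import loc
loc();wheel()"
```

```text
t 16.55 q [  20.2    1.   -58.2   65.9   -9.4 -161.6] p [0.5837 0.0702 0.1488] rpy [-174.5   27.6 -166.5] F [-1.3 -1.6 -0.6] open 0.0302
toolx [-0.861 -0.207 -0.464] az -166.5 tooly [-0.19   0.978 -0.084] toolz [ 0.471  0.016 -0.882] lean 28.1 az 1.9
hub: tcp [-61.8  -5.8 148.8] z-.012 [-67.3  -4.9 159.4] z+.017 [-53.8  -7.1 133.8]
[('blue', 26, np.float64(58.8), -13.25), ('red', 9, np.float64(59.5), -12.38), ('green', 8, np.float64(56.8), -14.49), ('black', 20, np.float64(60.2), -15.66)]
```

Request:
apply_moves([
  [[-0.2,0.6,-0.2],0,0.66],
  [[-0.3,1.2,-0.2],0,0.66],
  [[-0.4,1.8,-0.2],0,0.66],
  [[-0.4,2.4,-0.2],0,0.66],
  [[-0.4,3.1,-0.2],0,0.66],
  [[-0.4,3.7,-0.2],0,0.66],
  [[-0.3,4.4,-0.2],0,0.66],
  [[-0.1,5,-0.2],0,0.66],
  [[-0.1,5,-0.2],0,0.66],
])

```text
clock: 17.35
tool_pos: [0.584, 0.1206, 0.1466]
orientation: [-174.6, 27.6, -166.5]
force: [0.4, 0.2, -0.3]
opening: 0.0299
gripper_force: 0.0
```

```bash
python3 -c "
from fit import *
from h import loc
loc();wheel()"
```

```text
t 17.35 q [  24.9    2.2  -57.7   70.2  -11.3 -170.1] p [0.584  0.1206 0.1466] rpy [-174.6   27.6 -166.5] F [ 0.4  0.2 -0.3] open 0.0299
toolx [-0.861 -0.207 -0.464] az -166.5 tooly [-0.19   0.978 -0.084] toolz [ 0.471  0.016 -0.882] lean 28.1 az 1.9
hub: tcp [-52.   43.6 146.6] z-.012 [-57.6  44.5 157.2] z+.017 [-44.1  42.4 131.6]
[('blue', 28, np.float64(60.1), -58.13), ('green', 13, np.float64(59.3), -58.07), ('black', 19, np.float64(61.5), -58.38)]
```

Request:
apply_moves([
  [[0.1,-0.8,0],0,0.66],
  [[-0.8,-0.8,2],0,0.66],
  [[-1.7,-0.8,4],0,0.66],
  [[-1,-4.5,4],0,0.66],
  [[-0.4,-7.9,4],0,0.66],
  [[0.1,-7.9,3],0,0.66],
  [[0.9,-7.9,1.5],0,0.66],
  [[1.5,-7.9,0.3],0,0.66],
  [[1.5,-7.9,0],0,0.66],
  [[1.5,-7.9,0],0,0.66],
])

```text
clock: 18.23
tool_pos: [0.5973, 0.0387, 0.1444]
orientation: [-174.5, 27.4, -166.6]
force: [0.3, -1.9, -0.1]
opening: 0.0302
gripper_force: 0.0
```

```bash
python3 -c "
from fit import *
from h import loc
loc();wheel()"
```

```text
t 18.23 q [  16.1    2.3  -57.3   64.5   -7.4 -156.6] p [0.5973 0.0387 0.1444] rpy [-174.5   27.4 -166.6] F [ 0.3 -1.9 -0.1] open 0.0302
toolx [-0.863 -0.206 -0.461] az -166.6 tooly [-0.188  0.978 -0.085] toolz [ 0.468  0.013 -0.883] lean 27.9 az 1.6
hub: tcp [-54.3 -39.3 144.4] z-.012 [-59.9 -38.4 155. ] z+.017 [-46.4 -40.6 129.4]
[('blue', 28, np.float64(60.1), -58.13), ('green', 13, np.float64(59.5), -58.16), ('black', 18, np.float64(61.6), -58.76)]
```

Request:
apply_moves([
  [[-0.2,1.2,0],0,0.66],
  [[-0.5,1.7,0],0,0.66],
  [[-0.7,2.3,0],0,0.66],
  [[-1,2.9,0],0,0.66],
  [[-1.3,3.4,0],0,0.66],
  [[-1.5,4,0],0,0.66],
  [[-1.7,4.6,0],0,0.66],
  [[-1.8,5.2,0],0,0.66],
  [[-1.8,5.8,0],0,0.66],
  [[-1.8,6.4,0],0,0.66],
  [[-1.7,7,0],0,0.66],
  [[-1.6,7.6,0],0,0.66],
  [[-1.4,8.2,0],0,0.66],
  [[-1.4,8.2,0],0,0.66],
])

```text
clock: 19.45
tool_pos: [0.5851, 0.1236, 0.1466]
orientation: [-174.6, 27.6, -166.5]
force: [0.3, -0.5, 0.1]
opening: 0.0299
gripper_force: 0.0
```

```bash
python3 -c "
from fit import *
from h import loc
loc();wheel()"
```

```text
t 19.45 q [  25.3    2.4  -57.5   70.1  -11.5 -170.3] p [0.5851 0.1236 0.1466] rpy [-174.6   27.6 -166.5] F [ 0.3 -0.5  0.1] open 0.0299
toolx [-0.861 -0.207 -0.464] az -166.5 tooly [-0.19   0.978 -0.084] toolz [ 0.471  0.016 -0.882] lean 28.1 az 1.9
hub: tcp [-50.4  46.4 146.6] z-.012 [-56.   47.3 157.2] z+.017 [-42.5  45.1 131.6]
[('blue', 23, np.float64(60.7), -121.5), ('red', 17, np.float64(59.2), -119.65), ('green', 14, np.float64(59.9), -121.31), ('black', 6, np.float64(62.4), -121.77)]
```

Request:
apply_moves([
  [[0.2,-1,0],0,0.66],
  [[-0.7,-1,2],0,0.66],
  [[-1.7,-1,4],0,0.66],
  [[-3.4,-1,7],0,0.66],
  [[-6,-2,9],0,0.4],
  [[-9,-4,10],0,0.4],
  [[-12,-6,10],0,0.4],
  [[-12,-6,10],0,0.4],
])

```text
clock: 20.17
tool_pos: [0.4606, 0.0589, 0.2468]
orientation: [-174.7, 27.8, -166.7]
force: [0.3, -1.4, -0.7]
opening: 0.0497
gripper_force: 0.0
```

```bash
python3 -c "
from fit import *
from h import loc
loc();wheel()"
```

```text
t 20.17 q [  46.4  -20.7  -54.    30.9  -39.9 -145.4] p [0.4606 0.0589 0.2468] rpy [-174.7   27.8 -166.7] F [ 0.3 -1.4 -0.7] open 0.0497
toolx [-0.861 -0.204 -0.466] az -166.7 tooly [-0.188  0.979 -0.081] toolz [ 0.473  0.018 -0.881] lean 28.2 az 2.2
hub: tcp [-184.8    6.2  246.8] z-.012 [-190.4    7.   257.4] z+.017 [-176.9    5.   231.8]
[('blue', 23, np.float64(60.7), -121.5), ('red', 17, np.float64(59.2), -119.65), ('green', 14, np.float64(59.9), -121.31), ('black', 6, np.float64(62.4), -121.77)]
```

Request:
apply_moves([
  [[0.5,-0.7,-2.5],0,0.4],
  [[1,-0.7,-5],0,0.4],
  [[1,-0.7,-7.5],0,0.4],
  [[1,-0.7,-9],0,0.4],
  [[1,-0.7,-9],0,0.4],
])

```text
clock: 20.63
tool_pos: [0.4871, 0.0531, 0.1757]
orientation: [-175.4, 25.5, -166.8]
force: [0.0, -0.1, -0.4]
opening: 0.0526
gripper_force: 0.0
```

```bash
python3 -c "
from h import *
loc()"
```

```text
t 20.63 q [  37.3  -11.2  -58.2   35.3  -25.5 -144.9] p [0.4871 0.0531 0.1757] rpy [-175.4   25.5 -166.8] F [ 0.  -0.1 -0.4] open 0.0526
toolx [-0.879 -0.206 -0.43 ] az -166.8 tooly [-0.194  0.978 -0.073] toolz [ 0.436  0.02  -0.9  ] lean 25.9 az 2.6
hub: tcp [-159.9   -4.5  175.7] z-.012 [-165.    -3.8  186.5] z+.017 [-152.5   -5.6  160.4]
```

Request:
apply_moves([
  [[-3,-0.6,0],0,0.4],
  [[-6,-1.2,0],0,0.4],
  [[-9,-1.8,0],0,0.4],
])

```text
clock: 20.88
tool_pos: [0.41, 0.0328, 0.2009]
orientation: [-176.3, 23.7, -166.9]
force: [-0.3, 0.5, 1.0]
opening: 0.0524
gripper_force: 0.0
```

Request:
apply_moves([
  [[-3,-0.6,0],0,0.4],
  [[-6,-1.2,0],0,0.4],
  [[-9,-1.8,0],0,0.4],
])

```text
clock: 21.13
tool_pos: [0.3406, 0.0149, 0.2249]
orientation: [-177.0, 22.2, -167.2]
force: [-1.8, 1.0, 1.3]
opening: 0.0528
gripper_force: 0.0
```

Request:
apply_moves([
  [[-2,-0.4,-2],0,0.4],
  [[-4,-0.8,-4],0,0.4],
  [[-6,-1.2,-6],0,0.4],
])

```text
clock: 21.38
tool_pos: [0.315, 0.0014, 0.2154]
orientation: [-178.0, 19.8, -167.0]
force: [-0.4, -0.6, -0.1]
opening: 0.0524
gripper_force: 0.0
```

```bash
python3 -c "
from h import *
loc()"
```

```text
t 21.38 q [  74.2  -45.8  -58.2   19.4  -70.6 -157. ] p [0.315  0.0014 0.2154] rpy [-178.    19.8 -167. ] F [-0.4 -0.6 -0.1] open 0.0524
toolx [-0.917 -0.212 -0.339] az -167.0 tooly [-0.213  0.976 -0.033] toolz [ 0.338  0.042 -0.94 ] lean 19.9 az 7.1
hub: tcp [-338.6  -23.1  215.4] z-.012 [-342.7  -22.8  226.7] z+.017 [-332.8  -23.4  199.4]
```

Request:
apply_moves([
  [[0,0,-3],0,0.4],
  [[0,0,-6],0,0.4],
  [[0,0,-9],0,0.4],
])

```text
clock: 21.63
tool_pos: [0.3385, -0.0034, 0.1799]
orientation: [-179.4, 18.3, -166.7]
force: [0.3, 1.1, 0.9]
opening: 0.0525
gripper_force: 0.0
```

Request:
apply_moves([
  [[0,0,-3],0,0.4],
  [[0,0,-6],0,0.4],
  [[0,0,-9],0,0.4],
])

```text
clock: 21.88
tool_pos: [0.3624, -0.0191, 0.1222]
orientation: [179.0, 15.9, -167.2]
force: [-0.1, 0.6, -0.2]
opening: 0.0528
gripper_force: 0.0
```

```bash
python3 -c "
from h import *
loc()"
```

```text
t 21.88 q [  35.1  -18.5  -58.2    8.7  -35.5 -118.6] p [ 0.3624 -0.0191  0.1222] rpy [ 179.    15.9 -167.2] F [-0.1  0.6 -0.2] open 0.0528
toolx [-0.938 -0.213 -0.275] az -167.2 tooly [-0.226  0.974  0.017] toolz [ 0.264  0.078 -0.961] lean 16.0 az 16.4
hub: tcp [-295.9  -52.1  122.2] z-.012 [-299.1  -52.4  133.7] z+.017 [-291.2  -51.7  105.8]
```

Request:
apply_moves([
  [[0,0,4],0,0.4],
  [[0,0,8],0,0.4],
  [[3,2,9],-0.04,0.4],
  [[6,4.5,9],-0.04,0.4],
  [[9,6.5,9],-0.04,0.4],
  [[10.6,7.4,9],-0.04,0.4],
  [[10.6,7.4,6],-0.04,0.4],
  [[10.6,7.4,6],-0.04,0.4],
])

```text
clock: 22.55
tool_pos: [0.466, 0.0548, 0.1786]
orientation: [179.2, 15.5, -169.5]
force: [-0.9, -0.9, -1.2]
opening: 0.0522
gripper_force: 0.0
```

```bash
python3 -c "
from h import *
go(-178,1,101);loc()"
```

```text
t 22.55 q [  35.9   -8.   -43.     8.9  -40.9 -121.3] p [0.466  0.0548 0.1786] rpy [ 179.2   15.5 -169.5] F [-0.9 -0.9 -1.2] open 0.0522
toolx [-0.947 -0.176 -0.268] az -169.5 tooly [-0.187  0.982  0.014] toolz [ 0.261  0.064 -0.963] lean 15.6 az 13.7
shift cm [ 0.23  0.03 -7.76]
tooly az vs hub y -0.0356625849754586
t 22.55 q [  35.9   -8.   -43.     8.9  -40.9 -121.3] p [0.466  0.0548 0.1786] rpy [ 179.2   15.5 -169.5] F [-0.9 -0.9 -1.2] open 0.0522
toolx [-0.947 -0.176 -0.268] az -169.5 tooly [-0.187  0.982  0.014] toolz [ 0.261  0.064 -0.963] lean 15.6 az 13.7
hub: tcp [-180.3    1.1  178.6] z-.012 [-183.5    1.   190.2] z+.017 [-175.8    1.4  162.2]
```

Request:
apply_moves([
  [[0,0,-2.5],0,0.4],
  [[0.1,0,-5],0,0.4],
  [[0.2,0,-7],0,0.4],
  [[0.2,0,-7.8],0,0.5],
  [[0.2,0,-7.8],0,0.6],
  [[0.2,0,-7.8],0,0.68],
  [[0.2,0,-7.8],0,0.72],
  [[0.2,0,-7.8],0,0.72],
])

```text
clock: 23.22
tool_pos: [0.4705, 0.0561, 0.1065]
orientation: [179.0, 16.1, -169.4]
force: [-0.9, -0.5, 0.7]
opening: 0.0269
gripper_force: 0.0
```

```bash
python3 - <<'E'
from h import *
loc()
s=ctrl.snapshot('scene');t=ctrl.snapshot('wrist')
o=np.zeros((450,800,3),np.uint8);o[:250,:400]=cv2.resize(t['img'],(400,250));o[:400,400:]=cv2.resize(s['img'][130:290,260:420],(400,400),interpolation=3)
cv2.imwrite('pics/m.png',o[...,::-1])
E
```

```text
t 23.22 q [  35.3   -2.1  -50.8   12.8  -26.8 -125.3] p [0.4705 0.0561 0.1065] rpy [ 179.    16.1 -169.4] F [-0.9 -0.5  0.7] open 0.0269
toolx [-0.945 -0.177 -0.277] az -169.4 tooly [-0.188  0.982  0.016] toolz [ 0.269  0.068 -0.961] lean 16.1 az 14.1
hub: tcp [-175.7    1.6  106.5] z-.012 [-179.     1.4  118. ] z+.017 [-170.9    1.8   90.1]
```

View pics/m.png

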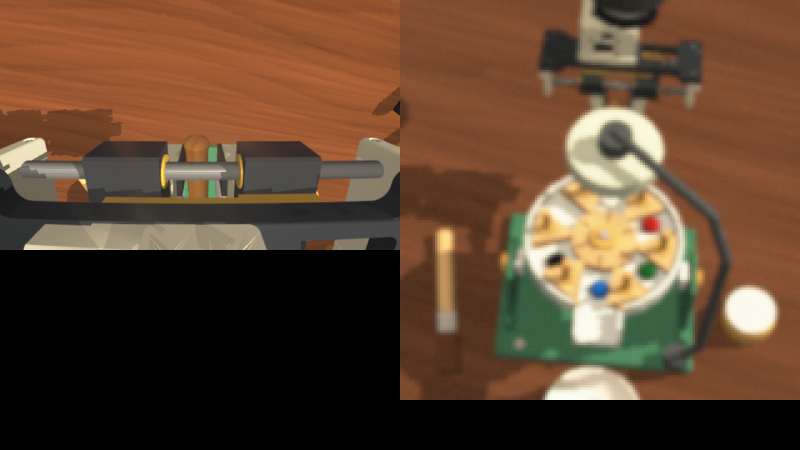

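Request:
apply_moves([
  [[-0.2,0,-0.5],0,0.72],
  [[-0.3,-0.1,-1],0,0.75],
  [[-0.3,-0.1,-1],0,0.78],
  [[-0.3,-0.1,-1],0,1],
  [[-0.3,-0.1,-1],0,1],
  [[-0.3,-0.1,-1],0,1],
  [[-0.3,-0.1,-1],0,1],
])

```text
clock: 23.9
tool_pos: [0.4673, 0.0519, 0.0959]
orientation: [179.3, 15.9, -169.4]
force: [21.4, -29.1, -1.8]
opening: 0.0169
gripper_force: 30.2
```

```bash
python3 - <<'E'
from h import *
o,R=loc(); print(o['gripper_force'])
h0=hubp(o['tool_pos']); v=np.array([h0[0]-30,h0[2]-115.])
for t in np.arange(0,.9,.1):
    c,s=np.cos(t),np.sin(t); q=np.array([v[0]*c+v[1]*s,-v[0]*s+v[1]*c])-v   # handle up, about +y
    print(round(t,2),'world cm',np.round([q[0]*np.cos(TH)/10,q[0]*np.sin(TH)/10,q[1]/10],2))
E
```

```text
t 23.9 q [  35.    -1.4  -52.3   14.1  -24.9 -126.4] p [0.4673 0.0519 0.0959] rpy [ 179.3   15.9 -169.4] F [ 21.4 -29.1  -1.8] open 0.0169
toolx [-0.945 -0.176 -0.274] az -169.4 tooly [-0.187  0.982  0.012] toolz [ 0.267  0.062 -0.962] lean 15.9 az 13.1
hub: tcp [-179.5   -2.    95.9] z-.012 [-182.8   -2.1  107.4] z+.017 [-174.9   -1.8   79.6]
30.168001502752304
0.0 world cm [0. 0. 0.]
0.1 world cm [-0.08 -0.02  2.1 ]
0.2 world cm [0.04 0.01 4.2 ]
0.3 world cm [0.36 0.07 6.28]
0.4 world cm [0.89 0.17 8.31]
0.5 world cm [ 1.62  0.31 10.28]
0.6 world cm [ 2.54  0.48 12.16]
0.7 world cm [ 3.63  0.69 13.95]
0.8 world cm [ 4.9   0.93 15.61]
```

Request:
apply_moves([
  [[0.1,-0.2,0],0,1],
  [[0.1,-0.3,0],0,1],
  [[0.1,-0.3,0],0,1],
])

```text
clock: 24.15
tool_pos: [0.4677, 0.0515, 0.0957]
orientation: [179.0, 16.0, -169.4]
force: [-4.6, -1.1, 6.2]
opening: 0.0169
gripper_force: 30.2
```

Request:
apply_moves([
  [[0,0,0.7],0,1],
  [[0.1,0,1.4],0,1],
  [[0.2,0,2.2],0,1],
  [[0.3,0.1,2.9],0,1],
  [[0.5,0.1,3.6],0,1],
  [[0.6,0.1,4.3],0,1],
])

```text
clock: 24.65
tool_pos: [0.4741, 0.0529, 0.1388]
orientation: [179.0, 16.0, -169.4]
force: [7.6, -1.7, -4.9]
opening: 0.0172
gripper_force: 30.0
```

```bash
python3 - <<'E'
from h import *
o,R=loc(); print(o['gripper_force'],o['moment'])
E
```

```text
t 24.65 q [  34.7   -4.4  -46.7   10.2  -33.2 -121.8] p [0.4741 0.0529 0.1388] rpy [ 179.    16.  -169.4] F [ 7.6 -1.7 -4.9] open 0.0172
toolx [-0.945 -0.177 -0.275] az -169.4 tooly [-0.188  0.982  0.016] toolz [ 0.267  0.067 -0.961] lean 16.0 az 14.1
hub: tcp [-172.7   -2.3  138.8] z-.012 [-176.    -2.5  150.3] z+.017 [-168.    -2.   122.5]
30.000436305999756 [-1.05710592 -1.21955468 -0.30936232]
```

Request:
apply_moves([
  [[0.3,0.1,0.7],0,1],
  [[0.5,0.1,1.4],0,1],
  [[0.7,0.1,2.1],0,1],
  [[1,0.2,2.8],0,1],
  [[1.3,0.2,3.4],0,1],
  [[1.6,0.3,4.1],0,1],
  [[2,0.4,4.8],0,1],
  [[2.3,0.4,5.4],0,1],
  [[2.6,0.5,6],0,1],
  [[3,0.6,6.6],0,1],
])

```text
clock: 25.48
tool_pos: [0.504, 0.0589, 0.2046]
orientation: [179.1, 15.9, -169.4]
force: [-1.7, 1.5, -2.6]
opening: 0.0177
gripper_force: 30.0
```

Request:
apply_moves([
  [[0.4,0.1,0.6],0,1],
  [[0.8,0.1,1.2],0,1],
  [[1.3,0.2,1.8],0,1],
  [[1.7,0.3,2.4],0,1],
  [[2.2,0.4,3],0,1],
  [[2.7,0.5,3.5],0,1],
  [[3.3,0.6,4.2],0,1],
  [[3.3,0.6,4.2],0,1],
])

```text
clock: 26.15
tool_pos: [0.5387, 0.066, 0.2467]
orientation: [179.0, 16.0, -169.4]
force: [2.2, 7.2, -6.5]
opening: 0.0175
gripper_force: 30.0
```

```bash
python3 - <<'E'
from h import *
o,R=loc(); print(o['gripper_force'],o['moment'])
s=ctrl.snapshot('scene'); save(s,'n.png')
h=cv2.cvtColor(s['img'],cv2.COLOR_RGB2HSV); m=cv2.inRange(h,(100,120,60),(125,255,255)); N,l,S,c=cv2.connectedComponentsWithStats(m)
print([(int(S[k,4]),np.round(c[k]).tolist(),np.round(at_z(s,c[k],.01),3).tolist()) for k in range(1,N) if 5<S[k,4]<80])
cv2.imwrite('pics/n2.png',cv2.resize(s['img'][140:320,250:430],(600,600),interpolation=3)[...,::-1])
E
```

```text
t 26.15 q [  31.1   -3.4  -28.6    6.1  -49.5 -113.7] p [0.5387 0.066  0.2467] rpy [ 179.    16.  -169.4] F [ 2.2  7.2 -6.5] open 0.0175
toolx [-0.945 -0.177 -0.276] az -169.4 tooly [-0.188  0.982  0.017] toolz [ 0.268  0.068 -0.961] lean 16.1 az 14.2
hub: tcp [-106.8   -1.5  246.7] z-.012 [-110.1   -1.7  258.3] z+.017 [-102.1   -1.3  230.4]
30.00191420316696 [1.89042227 0.95556119 0.58056922]
[(29, [335.0, 274.0], [0.738, 0.101, 0.01])]
```

Request:
apply_moves([
  [[0,0,0],0,1],
  [[0,0,0],0,1],
  [[0,0,0],0,1],
  [[0,0,0],0,1],
  [[0,0,0],0,1],
  [[0,0,0],0,1],
])

```text
clock: 26.7
tool_pos: [0.5379, 0.0658, 0.246]
orientation: [179.0, 16.0, -169.4]
force: [4.9, 6.7, -9.0]
opening: 0.0172
gripper_force: 30.0
```

```bash
cat > blue.py <<'E'
from h import *
o,R=loc()
s=ctrl.snapshot('scene'); save(s,'n.png')
h=cv2.cvtColor(s['img'],cv2.COLOR_RGB2HSV); m=cv2.inRange(h,(100,120,60),(125,255,255)); N,l,S,c=cv2.connectedComponentsWithStats(m)
print([(int(S[k,4]),np.round(c[k]).tolist(),np.round(at_z(s,c[k],.01),3).tolist()) for k in range(1,N) if 3<S[k,4]<80])
cv2.imwrite('pics/n2.png',cv2.resize(s['img'][140:320,250:430],(600,600),interpolation=3)[...,::-1])
E
python3 blue.py
```

```text
t 26.7 q [  31.1   -3.4  -28.7    6.1  -49.5 -113.8] p [0.5379 0.0658 0.246 ] rpy [ 179.    16.  -169.4] F [ 4.9  6.7 -9. ] open 0.0172
toolx [-0.945 -0.176 -0.276] az -169.4 tooly [-0.188  0.982  0.017] toolz [ 0.268  0.068 -0.961] lean 16.0 az 14.3
hub: tcp [-107.6   -1.5  246. ] z-.012 [-110.9   -1.7  257.5] z+.017 [-102.9   -1.2  229.7]
[(22, [335.0, 293.0], [0.796, 0.118, 0.01])]
```

View pics/n2.png

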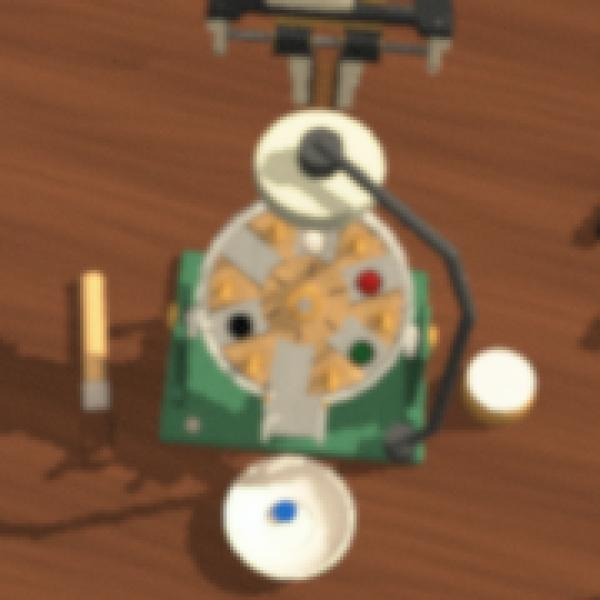

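Request:
apply_moves([
  [[-0.6,-0.1,-0.7],0,1],
  [[-1.1,-0.2,-1.2],0,1],
  [[-1.6,-0.3,-1.8],0,1],
  [[-2,-0.4,-2.4],0,1],
  [[-2.5,-0.5,-3],0,1],
  [[-2.9,-0.5,-3.6],0,1],
  [[-3.3,-0.6,-4.2],0,1],
  [[-3.7,-0.7,-4.8],0,1],
  [[-4,-0.8,-5.4],0,1],
  [[-4.3,-0.8,-6],0,1],
  [[-4.7,-0.9,-6.7],0,1],
  [[-5,-1,-7.4],0,1],
  [[-5.3,-1,-8],0,1],
  [[-5.6,-1.1,-8.7],0,1],
  [[-5.8,-1.1,-9.4],0,1],
  [[-6,-1.1,-10.1],0,1],
  [[-6.3,-1.2,-10.8],0,1],
  [[-6.3,-1.2,-10.8],0,1],
])

```text
clock: 28.25
tool_pos: [0.4746, 0.0529, 0.1374]
orientation: [179.1, 16.0, -169.4]
force: [8.9, -0.4, -3.2]
opening: 0.0171
gripper_force: 30.0
```

```bash
python3 blue.py
```

```text
t 28.25 q [  34.7   -4.3  -46.8   10.4  -32.8 -122. ] p [0.4746 0.0529 0.1374] rpy [ 179.1   16.  -169.4] F [ 8.9 -0.4 -3.2] open 0.0171
toolx [-0.945 -0.177 -0.276] az -169.4 tooly [-0.189  0.982  0.016] toolz [ 0.268  0.067 -0.961] lean 16.1 az 14.0
hub: tcp [-172.2   -2.4  137.4] z-.012 [-175.6   -2.5  149. ] z+.017 [-167.5   -2.1  121.1]
[(22, [335.0, 293.0], [0.796, 0.118, 0.01])]
```

Request:
apply_moves([
  [[-0.1,0,-0.6],0,1],
  [[-0.2,0,-1.2],0,1],
  [[-0.3,0,-1.8],0,1],
  [[-0.4,-0.1,-2.3],0,1],
  [[-0.5,-0.1,-2.8],0,1],
  [[-0.6,-0.1,-3.2],0,1],
  [[-0.6,-0.1,-3.5],0,1],
  [[-0.7,-0.1,-3.8],0,1],
  [[-0.7,-0.1,-4],0,1],
  [[-0.7,-0.1,-4.2],0,1],
  [[-0.7,-0.1,-4.2],0,1],
  [[-0.7,-0.1,-4.2],0,1],
])

```text
clock: 29.3
tool_pos: [0.4678, 0.0516, 0.097]
orientation: [179.1, 16.1, -169.4]
force: [3.2, -6.7, 13.7]
opening: 0.0169
gripper_force: 30.0
```

```bash
python3 blue.py
```

```text
t 29.3 q [  34.8   -1.5  -52.2   13.6  -24.9 -125.7] p [0.4678 0.0516 0.097 ] rpy [ 179.1   16.1 -169.4] F [ 3.2 -6.7 13.7] open 0.0169
toolx [-0.945 -0.177 -0.277] az -169.4 tooly [-0.188  0.982  0.015] toolz [ 0.269  0.067 -0.961] lean 16.1 az 13.9
hub: tcp [-179.1   -2.4   97. ] z-.012 [-182.4   -2.6  108.6] z+.017 [-174.4   -2.1   80.7]
[(23, [335.0, 293.0], [0.797, 0.117, 0.01])]
```

Request:
apply_moves([
  [[0,0,0.1],0,0.78],
  [[0,0,0.1],0,0.7],
  [[0,0,0.1],0,0.6],
  [[0,0,0.1],0,0.5],
  [[0,0,0.1],0,0.4],
  [[0,0,0.1],0,0.4],
  [[-0.2,0,1],0,0.4],
  [[-0.6,0,2.5],0,0.4],
  [[-1.2,0,5],0,0.4],
  [[-2.5,0,9],0,0.4],
  [[-4,0,13],0,0.4],
  [[-5,0,16],0,0.4],
  [[-5,0,16],0,0.4],
  [[-5,0,16],0,0.4],
  [[-5,0,16],0,0.4],
])

```text
clock: 30.6
tool_pos: [0.4164, 0.0517, 0.2556]
orientation: [179.0, 15.9, -169.4]
force: [-0.2, -0.6, -1.0]
opening: 0.0526
gripper_force: 0.0
```

```bash
python3 blue.py; python3 - <<'E'
from fit import *
s=wheel()
for n,z in(('handle',.127),('pivot',.115),('dish',0)):
    for c in('scene','top'):
        t=ctrl.snapshot(c); q=ctrl.spot_point(t,n)[:1]; print(n,c,[np.round(at_z(t,k['at'],z),3) for k in q])
np.save('x.npy',s['img']); a=np.load('scene.npz')['img']
d=np.abs(a.astype(int)-s['img']).max(2); N,l,S,c=cv2.connectedComponentsWithStats((d>50).astype(np.uint8)); print([(S[k].tolist()) for k in range(1,N) if S[k,4]>8])
E
```

```text
t 30.6 q [  41.8  -18.7  -39.9    9.   -55.  -125.4] p [0.4164 0.0517 0.2556] rpy [ 179.    15.9 -169.4] F [-0.2 -0.6 -1. ] open 0.0526
toolx [-0.945 -0.177 -0.274] az -169.4 tooly [-0.188  0.982  0.016] toolz [ 0.267  0.067 -0.961] lean 16.0 az 14.1
hub: tcp [-229.6    7.4  255.6] z-.012 [-232.9    7.2  267.1] z+.017 [-225.     7.7  239.3]
[(23, [335.0, 293.0], [0.797, 0.117, 0.01])]
[('red', 8, np.float64(54.6), -129.54), ('black', 6, np.float64(62.4), -121.77)]
handle scene []
handle top [array([0.487, 0.054, 0.127])]
pivot scene [array([0.666, 0.097, 0.115])]
pivot top [array([0.67 , 0.086, 0.115])]
dish scene [array([0.798, 0.115, 0.   ])]
dish top [array([0.807, 0.117, 0.   ])]
[[344, 0, 33, 30, 793], [412, 0, 6, 13, 37], [449, 0, 16, 3, 33], [527, 0, 42, 17, 585], [396, 2, 102, 52, 2972], [381, 7, 27, 10, 117], [418, 7, 4, 4, 11], [498, 13, 142, 41, 4028], [364, 25, 20, 15, 150], [334, 35, 31, 41, 359], [384, 57, 34, 17, 339], [364, 61, 7, 5, 15], [338, 76, 28, 32, 474], [350, 82, 15, 3, 27], [376, 82, 7, 7, 20], [324, 96, 8, 12, 52], [335, 105, 6, 4, 16], [366, 105, 24, 18, 182], [321, 110, 5, 10, 31], [335, 116, 6, 3, 11], [384, 117, 4, 7, 15], [337, 121, 6, 15, 73], [364, 124, 6, 13, 44], [29, 139, 63, 54, 1826], [224, 145, 8, 8, 35], [190, 153, 18, 26, 184], [13, 163, 13, 12, 83], [79, 166, 96, 49, 2610], [338, 208, 10, 6, 38], [320, 213, 9, 8, 50], [355, 216, 9, 10, 78], [318, 230, 9, 8, 55], [345, 233, 31, 20, 275], [378, 237, 4, 5, 18], [0, 251, 5, 10, 37], [332, 252, 8, 14, 83], [444, 275, 64, 32, 772], [475, 274, 8, 9, 31], [325, 277, 12, 5, 33], [317, 286, 27, 17, 304]]
```

```bash
python3 - <<'E'
from h import *
a=np.load('scene.npz')['img'];b=np.load('x.npy')
f=lambda i:cv2.resize(i[170:320,270:420],(400,400),interpolation=3)
cv2.imwrite('pics/z.png',np.hstack([f(a),f(b)])[...,::-1])
E
```

```text
(no output)
```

View pics/z.png

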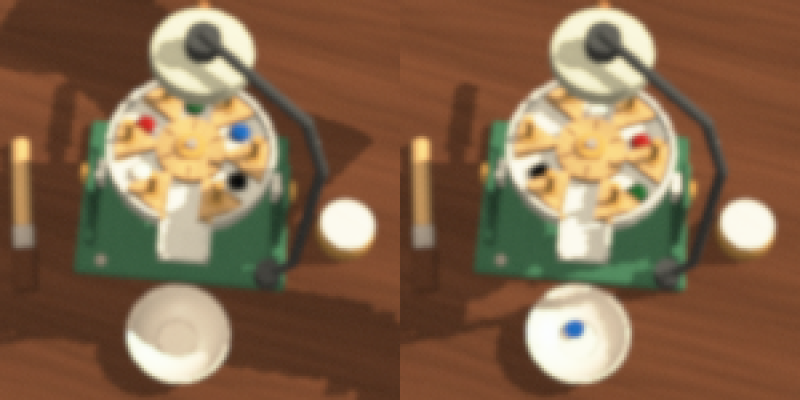

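The blue stone lies in the dish at about (573,328). The other four stones are in their pockets, the pan is level on its rests, and the dish and lamp have not moved.

```bash
python3 -c "
from plant import ctrl
print(ctrl.close_job())"
```

```text
the job is handed in; nothing more can be done
None
```

The blue stone alone is in the dish, the other four stones are still in their pockets, and the pan is back down on its rests. I handed the job in at about 31 s of the 67 s allowed, but the hand-in gave no verdict.

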